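# Unhook the wide parts caddy

## Robot

A 6-joint arm with a two-finger parallel gripper is mounted at the origin on the work surface. World frame = base frame: x ahead of the robot, y to its left, z up, the work surface at z = 0. Lengths are in m, angles in rad, forces in N, time in s.
With the tool pointing down it reaches from about 0.2 to 0.875 m from the base axis. Payload 3.4 kg.
Tool frame: the origin (TCP) lies between the finger pads; the fingertips stand 25 mm ahead of it and the grasp point (between the pads) lies 6 mm ahead of it (r.nose_length is the z of the fingertips in the tool frame, in m); z points along the fingers, x is the direction in which the jaws open and shut, and the axes are right-handed (so a half turn about z gives the same grasp; the last joint's range is limited). The gripper opens to 94 mm and grips with 3 to 60 N. Pads are 16 mm wide; open, the fingers measure 119 mm over their backs; the gripper's body (75 mm by 177 mm) begins 78 mm behind the grasp point.
Start: joints at [1.173, 0.276, 1.505, -0, 1.361, -0.121], TCP at [0.157, 0.553, 0.23] pointing down, gripper open.
Joint ranges: [-2.89, 2.89], [-0.75, 2.08], [0.22, 2.7], [-1.18, 4.32], [0.11, 2.71], [-2.7, 2.7]. Speed limits (rad/s): [2.57, 2.57, 3.14, 3.14, 3.14, 3.14].

## Interface

Orientations are given as a unit quaternion [w, x, y, z].
In Python, from plant import r, gripper_to, inverse_kinematics, vision, models, telemetry gives the robot as it stands. Calls block until the motion is done:
- r.move_to(position, orientation): joint-space move of the TCP to a pose.
- r.move_l(position, rot=None, vel=0.15, guard=None): straight line of the TCP; rot=None keeps the orientation; vel is the mean speed in m/s. With guard (N) it stops when the force on the tool has changed by that much, and returns True; else False.
- r.movej(angles): joint-space move.
- gripper_to(opening, f_grip=None): finger opening in m; f_grip is the grip in N (None keeps the last); returns when the fingers have stopped.
- r.hold(seconds).
- inverse_kinematics(position, orientation): joint angles nearest the present ones, or None.
- vision.snapshot(name): name is "scene" or "top"; returns the picture (480x640x3 uint8, red, green, blue); there is no depth.
- vision.get_calibration(name): a dict with "fx", "fy", "cx", "cy" (pixels), "position" and "orientation" of the camera in the world. Camera axes: x right, y down, z forward; pixel columns grow to the right and rows downward; lengths in m; the calibration is good to about 2 mm. A picture is of the moment at which its call begins. get_calibration takes no time and is no camera call.
A pose or a line that the arm cannot do raises r.PlanningError and nothing moves.
- r.sign_off(): hands the job in, once; it reports no verdict.
Trained networks look in the newest picture that a camera, given by its name, has taken for a name from the list of things; names that differ only in an ending like _2 or _b are one class to them, and where a whole thing is asked for, a point or a joint stands for the part that bears it (a point fixed in the world has none). Each returns a list of dicts, best first, with "score" (0 to 1); they miss things now and then, are a little off and sometimes report something else, mostly with a low value. They report only what shows in the picture. A call takes as long as a camera call. They do not tell look-alikes from the thing itself.
- models.boxes_of(thing, camera): "at" ([x, y, z] in m, in world coordinates, good to about 4 mm: the middle of the surface that is visible of it).
- models.regions_of(thing, camera): "pixels" (480x640 bool, what is visible of it).
- models.mark_of(thing, camera): "at" ([x, y, z] in m, in world coordinates, good to about 4 mm: a listed point, or the origin of a listed thing).
Readings, each from a call of its own:
- telemetry.current_t(): time.
- telemetry.current_joints(): joint angles.
- telemetry.current_dq(): joint speeds.
- telemetry.current_joint_efforts(): joint torques, N m.
- telemetry.current_ee_pos(): TCP position.
- telemetry.current_tool_rot(): TCP orientation.
- telemetry.current_wrist_force(): force on the tool from outside, world axes, zero at the start.
- telemetry.current_torque(): the same for the moment, N m.
- telemetry.current_opening(): finger opening in m.
Only numpy, scipy, OpenCV 4.12 (cv2) and the standard library are available. Lean on these libraries where they do the work, as an engineer would, in place of code of your own. Each camera call takes 0.05 s, during which the arm holds its last target.

## Task

Two steel parts caddies hang on deep upturned hooks. Take the wider one off its hook, lifting it past the tip before drawing it away, and set it down gently, without dropping it, upright in the middle of the round cork mat. Leave the narrower caddy hanging as it is.

Things in the scene. Friction and masses are not known exactly. Their poses are not given: they have to be found in the camera images.
- wide_caddy: Wider steel caddy, 0.3 kg: tub 70 (x) x 120 (y) x 45 mm high; origin centre of underside, z up, hung 45 mm above the surface. Wood grip over its middle, 14 mm thick in y, 44 long in x, 95 to 130 mm above origin: pinch across y from above. Loop behind (+x) the tub: cross bar along y at x = 52, z = 105 to 112 mm, side bars at y = +-25, hangs in the hook. Withdraw to its own -x, away from the post.
- wide_stand: Fixed dark steel hook stand of the wide caddy (the other's is alike). Origin on the surface under the post's face, z up. Post x = 0 to 12, 150 mm tall. Hook 14 mm wide points to its -x: trough at z = 150, upturned tip at x = -28 to -34 up to z = 175 mm. The caddy must rise more than 25 mm to pass the tip. A rubber pad on the post, 42 mm thick, steadies the tub's back.
- narrow_caddy: The narrower caddy, alike in all but width: tub 70 (x) x 70 (y) x 45 mm; origin at the centre of its underside, z up. It hangs on its own stand and stays there.
- mat: Round cork mat, 200 mm across and 4 mm thick, fixed flat on the work surface; origin at the centre of its underside, z up.
There are look-alikes about, which are no part of the job. Of the things that look like the mat, take the one that is nearest to the robot's base at the start.

How it is judged:
On the way:
1. the wide caddy is lifted past the hook's tip while still over the hook (z of wide_caddy in the frame of wide_stand above 0.068 m and x of wide_caddy in the frame of wide_stand between -0.11 and -0.055 m).
At the end, for the whole second after the job is handed in: The wide caddy stands at rest and upright (within about 7 degrees) on the cork mat, its centre within 30 mm of the mat's centre; the narrow caddy still hangs within 30 mm of where it was (horizontal distance between wide_caddy and mat below 0.03 m and z of wide_caddy in the frame of mat below 0.012 m and angle between wide_caddy's own z axis and vertical below 0.12 rad and linear speed of wide_caddy below 0.02 m/s and distance of narrow_caddy from where it was at the start of the episode below 0.03 m); the robot touches nothing.
It fails at once if the narrow caddy is knocked or taken from its place (30 mm) (distance of narrow_caddy from where it was at the start of the episode above 0.03 m).
It fails at once if the wide caddy is dropped (falls free, faster than 0.35 m/s, from more than about 20 mm) (contact force between each of the fingers, wide_stand and wide_caddy below 0.05 N and z of wide_caddy in the frame of mat above 0.012 m and linear speed of wide_caddy above 0.35 m/s).
It also fails if it takes over 38 s, if anything falls off the work surface, if the arm or the gripper's body presses on something with over 40 N, if the wrist force passes 120 N, or if a joint passes its speed limit or range.

## Working session

There is one attempt and no reset: what is moved stays moved. The work goes in short steps, each a Python script; the robot and the scene stay as the last script left them, time stands still between calls to the robot, and variables do not carry over. Pictures are saved under pics/ and viewed, and the job is handed in when it is done.

```bash
mkdir -p pics; ls; python3 - <<'E'
from plant import r, vision, models, telemetry
import cv2, numpy as np
for n in ("scene","top"):
    im=vision.snapshot(n); cv2.imwrite(f"pics/{n}0.png",im[:,:,::-1]); print(n,vision.get_calibration(n))
    for t in ("wide_caddy","wide_stand","narrow_caddy","mat"):
        for f in (models.mark_of,models.boxes_of):
            print(n,t,f.__name__,[(np.round(d["at"],3).tolist(),round(d["score"],2)) for d in f(t,n)])
print(telemetry.current_t())
E
```

```text
pics
scene {'fx': 511.47683194986274, 'fy': 511.47683194986274, 'cx': 327.39059133019333, 'cy': 245.15807630333745, 'position': array([0.93113087, 0.63398946, 1.25021057]), 'orientation': array([-0.09209604,  0.34288741,  0.9010606 , -0.24907093])}
scene wide_caddy call [([0.551, -0.22, 0.044], 0.98)]
scene wide_caddy call [([0.552, -0.21, 0.082], 0.71)]
scene wide_stand call [([0.625, -0.207, -0.002], 0.89)]
scene wide_stand call [([0.637, -0.194, 0.007], 0.72)]
scene narrow_caddy call [([0.558, 0.212, 0.044], 0.75)]
scene narrow_caddy call [([0.566, 0.219, 0.09], 0.7)]
scene mat call [([0.282, 0.513, -0.003], 0.86)]
scene mat call [([0.282, 0.514, 0.003], 0.92), ([0.477, 0.051, 0.004], 0.77)]
top {'fx': 598.9453681873238, 'fy': 598.9453681873238, 'cx': 320.0351049586947, 'cy': 229.50989108469935, 'position': array([0.39297628, 0.11204047, 1.47640481]), 'orientation': array([ 0.02604875, -0.69674771,  0.71666705, -0.01588819])}
top wide_caddy call [([0.551, -0.216, 0.042], 0.75)]
top wide_caddy call [([0.556, -0.212, 0.061], 0.74)]
top wide_stand call [([0.628, -0.208, 0.001], 0.74)]
top wide_stand call [([0.641, -0.193, 0.013], 0.71)]
top narrow_caddy call [([0.56, 0.209, 0.047], 0.82)]
top narrow_caddy call [([0.565, 0.204, 0.07], 0.59)]
top mat call [([0.283, 0.516, -0.002], 0.71), ([0.475, 0.054, 0.003], 0.64)]
top mat call [([0.278, 0.511, 0.003], 0.85), ([0.475, 0.051, 0.002], 0.66)]
0.9
```

View pics/top0.png

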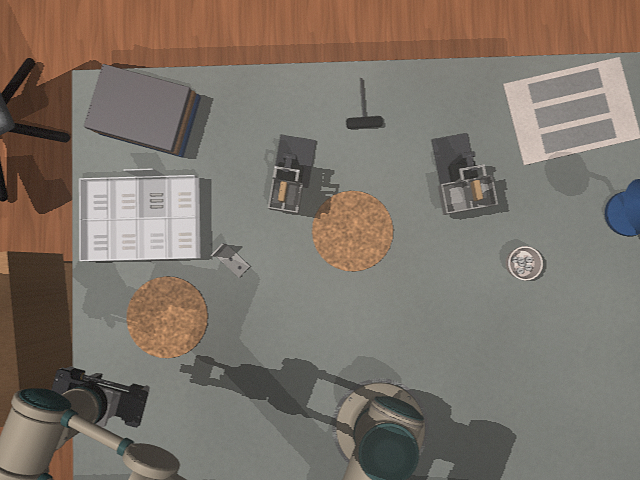

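View pics/scene0.png

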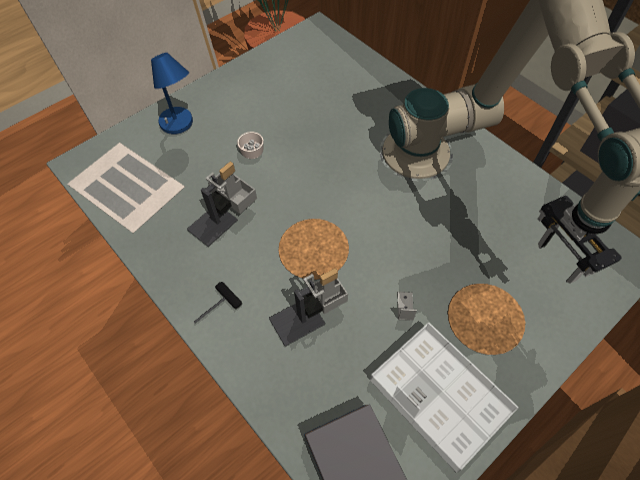

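The nearest mat is the one at about (0.476, 0.052), pixel (353,231) in top, 0.48 m from the base versus 0.585 m for the other. The wide caddy is at (470,195) in top and is slightly yawed, so I'll measure its yaw next.

```bash
python3 - <<'E'
from plant import r, vision, models
import cv2
im=cv2.imread("pics/top0.png")
a=cv2.resize(im[120:230,420:520],None,fx=5,fy=5,interpolation=cv2.INTER_CUBIC)
cv2.imwrite("pics/crop_w.png",a)
im=cv2.imread("pics/scene0.png")
a=cv2.resize(im[150:250,180:270],None,fx=6,fy=6,interpolation=cv2.INTER_CUBIC)
cv2.imwrite("pics/crop_s.png",a)
E
```

```text
(no output)
```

View pics/crop_w.png

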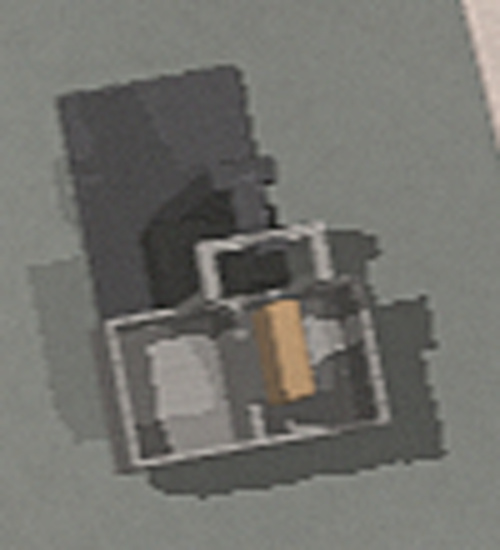

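View pics/crop_s.png

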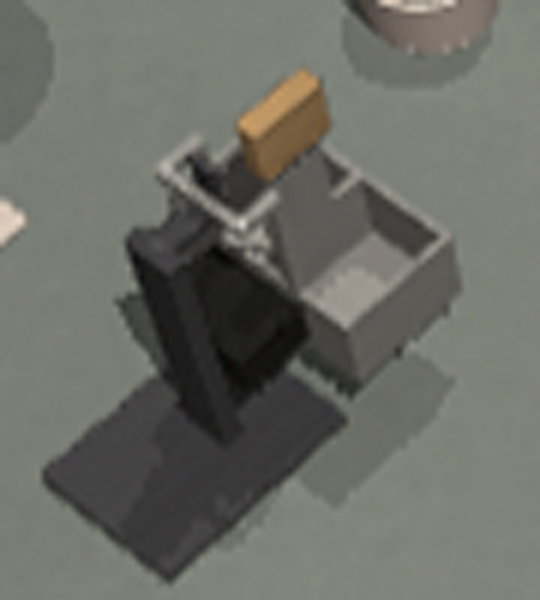

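```bash
cat > h.py <<'E'
from plant import *
import numpy as np
from scipy.spatial.transform import Rotation as R
def ray(cam,u,v,z):
    c=vision.get_calibration(cam); q=c["orientation"]
    M=R.from_quat([q[1],q[2],q[3],q[0]]).as_matrix()
    d=M@np.array([(u-c["cx"])/c["fx"],(v-c["cy"])/c["fy"],1]); p=np.array(c["position"])
    return p+d*(z-p[2])/d[2]
def quat(psi): # tool down, jaw axis x along angle psi
    x=np.array([np.cos(psi),np.sin(psi),0]); z=np.array([0,0,-1.]); y=np.cross(z,x)
    q=R.from_matrix(np.column_stack([x,y,z])).as_quat(); return np.array([q[3],q[0],q[1],q[2]])
E
python3 - <<'E'
from h import *
T=lambda x,y,z: ray("top",420+x/5,120+y/5,z)
S=lambda x,y,z: ray("scene",180+x/6,150+y/6,z)
p=[T(108,322,.09),T(372,282,.09),T(387,420,.09),T(133,465,.09)]
print(np.round(p,4)); print("centre",np.mean(p,0))
print("sizes",np.linalg.norm(p[0]-p[1]),np.linalg.norm(p[3]-p[2]),np.linalg.norm(p[0]-p[3]),np.linalg.norm(p[1]-p[2]))
for a,b in((p[1],p[0]),(p[2],p[3])): d=b-a; print("yaw",np.degrees(np.arctan2(-d[0],d[1])))
for a,b in((p[3],p[0]),(p[2],p[1])): d=b-a; print("yaw",np.degrees(np.arctan2(d[1],d[0])))
g=[T(272,302,.175),T(294,300,.175),T(313,395,.175),T(287,400,.175)]
print("grip",np.mean(g,0)); d=g[0]+g[1]-g[2]-g[3]; print(np.degrees(np.arctan2(d[1],d[0])),np.linalg.norm(d)/2,np.linalg.norm(g[0]-g[1]))
g=[S(240,123,.175),S(305,70,.175),S(325,92,.175),S(260,143,.175)]
print("gripS",np.mean(g,0)); d=g[0]+g[3]-g[1]-g[2]; print(np.degrees(np.arctan2(d[1],d[0])),np.linalg.norm(d)/2,np.linalg.norm(g[0]-g[3]))
# stand base plate edges at ~0
b=[T(58,97,.0),T(240,67,.0)]; d=b[0]-b[1]; print("plate yaw",np.degrees(np.arctan2(-d[0],d[1])))
E
```

```text
[[ 0.5724 -0.1543  0.09  ]
 [ 0.5874 -0.2772  0.09  ]
 [ 0.523  -0.2812  0.09  ]
 [ 0.5055 -0.1632  0.09  ]]
centre [ 0.54706817 -0.21896591  0.09      ]
sizes 0.12378466108013136 0.11928837977214647 0.06751571694672527 0.06460353908533852
yaw 6.97435348498016
yaw 8.426204893403327
yaw 7.569087009571778
yaw 3.5722475367305844
grip [ 0.54712471 -0.21710603  0.175     ]
7.4390532751839755 0.04279150469900179 0.009601535323197003
gripS [ 0.55005429 -0.21004628  0.175     ]
7.043187455358467 0.03965571410017117 0.01525853849430432
plate yaw 7.69908504490563
```

```bash
python3 - <<'E'
from h import *
import cv2
y=np.radians(7.4); c=np.array([.550,-.2155])
qs=[quat(y+s*np.pi/2) for s in(1,-1)]
js=[inverse_kinematics([*c,.28],q) for q in qs]; print(js)
q=[q for q,j in sorted(zip(qs,js),key=lambda t: 9 if t[1] is None else abs(t[1][5]))if True][0]
print(q)
gripper_to(.06)
r.move_to([*c,.28],q)
im=vision.snapshot("top"); cv2.imwrite("pics/pre_t.png",im[:,:,::-1])
im=vision.snapshot("scene"); cv2.imwrite("pics/pre_s.png",cv2.resize(im[80:280,120:380,::-1],None,fx=3,fy=3))
print(telemetry.current_t(),telemetry.current_joints(),telemetry.current_ee_pos())
E
```

```text
[array([-4.91190622e-01,  2.77387456e-01,  1.38121308e+00, -4.44089210e-16,
        1.48299212e+00, -2.19114131e+00]), array([-4.91190622e-01,  2.77387456e-01,  1.38121308e+00, -4.44089210e-16,
        1.48299212e+00,  9.50451340e-01])]
[-0.          0.75126413 -0.66000167  0.        ]
4.7333 [-4.90016714e-01  2.77301964e-01  1.38128044e+00  1.80447172e-04
  1.48301240e+00  9.50448248e-01] [ 0.55023868 -0.21477235  0.28002226]
```

View pics/pre_s.png

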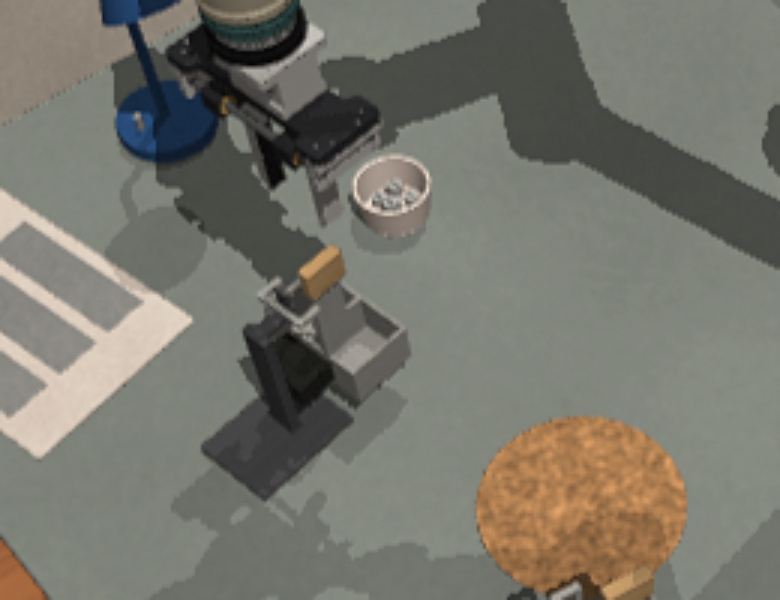

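The open gripper is above the caddy, with the fingers at crop (270,180) and (325,210) straddling the wooden grip at (322,272). Next I'll descend, grip and lift.

```bash
python3 - <<'E'
from h import *
import cv2
c=[.550,-.2155]
print(r.move_l([*c,.20],vel=.12), r.move_l([*c,.160],vel=.06,guard=6))
print(telemetry.current_ee_pos(),telemetry.current_wrist_force())
gripper_to(0.0,f_grip=35)
print("open",telemetry.current_opening(),telemetry.current_wrist_force())
im=vision.snapshot("scene"); cv2.imwrite("pics/g_s.png",cv2.resize(im[80:280,120:380,::-1],None,fx=3,fy=3))
print(r.move_l([*c,.203],vel=.05)); print(telemetry.current_ee_pos(),telemetry.current_wrist_force(),telemetry.current_opening())
im=vision.snapshot("scene"); cv2.imwrite("pics/l_s.png",cv2.resize(im[80:280,120:380,::-1],None,fx=3,fy=3))
for t in("wide_caddy","wide_stand"): print([(np.round(d["at"],3),d["score"]) for d in models.mark_of(t,"scene")])
print(telemetry.current_t())
E
```

```text
False False
[ 0.55021252 -0.21561142  0.16012143] [0.56946815 0.21618517 0.70105081]
open 0.013750983560865584 [-1.03036565 -1.4879256   0.25630202]
False
[ 0.54959971 -0.2153863   0.20267363] [-0.19407006  0.96447799 -3.03871364] 0.013756799729260685
[(array([ 0.549, -0.218,  0.088]), 0.86), (array([0.556, 0.21 , 0.046]), 0.5)]
[(array([ 0.628, -0.208, -0.003]), 0.68)]
8.35
```

View pics/l_s.png

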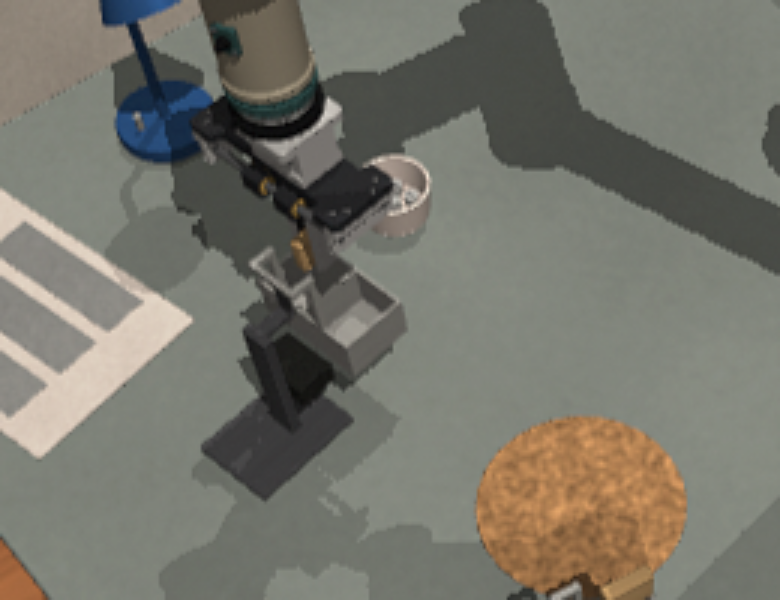

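Lifted clear: the wrist reads 3 N, the caddy is at z 0.088, and the loop (crop 275,270) sits above the hook tip. Next is to withdraw, carry, and look over the mat.

```bash
python3 - <<'E'
from h import *
import cv2
y=np.radians(7.4)
p=np.array([.55-.15*np.cos(y),-.2155-.15*np.sin(y),.205])
r.move_l(p,vel=.12)
vision.snapshot("top")
for d in models.regions_of("mat","top"):
    m=d["pixels"].astype(np.uint8); cs,_=cv2.findContours(m,cv2.RETR_EXTERNAL,cv2.CHAIN_APPROX_NONE)
    e=cv2.fitEllipse(max(cs,key=cv2.contourArea)); print(d["score"],e,ray("top",*e[0],.004))
r.move_l([.476,.052,.19],vel=.2)
r.hold(.3)
for n in("top","scene"):
    im=vision.snapshot(n); cv2.imwrite(f"pics/m_{n}.png",im[:,:,::-1])
    print([(np.round(d["at"],3),d["score"]) for d in models.mark_of("wide_caddy",n)])
print(telemetry.current_ee_pos(),telemetry.current_wrist_force(),telemetry.current_t())
E
```

```text
0.82 ((167.03651428222656, 316.5953674316406), (79.61687469482422, 80.7825927734375), 28.47568702697754) [0.2776839  0.51286687 0.004     ]
0.68 ((352.3360900878906, 230.77767944335938), (78.06468963623047, 79.19982147216797), 149.58775329589844) [0.47531385 0.05262365 0.004     ]
[(array([0.477, 0.053, 0.071]), 0.45)]
[(array([0.474, 0.047, 0.074]), 0.74)]
[0.47598853 0.0518559  0.18999133] [-0.17839775  1.16377978 -3.94719473] 11.9833
```

View pics/m_scene.png

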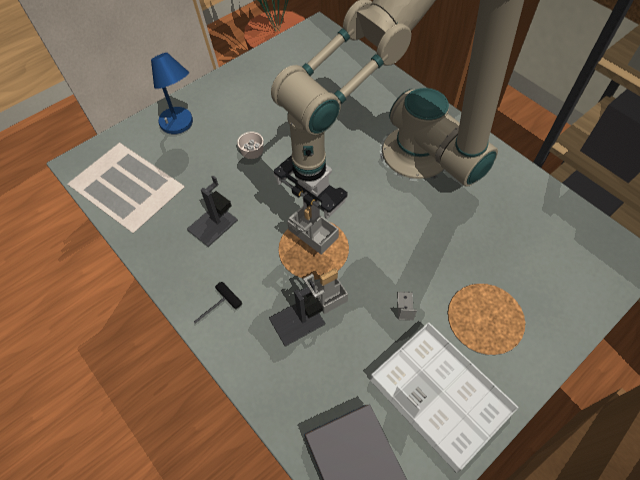

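The caddy hangs level over the near mat (scene pixel 315,235), the wide hook (212,200) is empty, and the narrow caddy is untouched. Next I'll lower under guard.

```bash
python3 - <<'E'
from h import *
import cv2
c=[.4755,.0523]
r.move_l([*c,.132],vel=.08)
print(r.move_l([*c,.108],vel=.015,guard=3))
print(telemetry.current_ee_pos(),telemetry.current_wrist_force())
for n in("top","scene"):
    im=vision.snapshot(n); cv2.imwrite(f"pics/d_{n}.png",cv2.resize(im[150:350,220:480,::-1],None,fx=3,fy=3))
    print([(np.round(d["at"],3),d["score"]) for d in models.mark_of("wide_caddy",n)])
print(telemetry.current_t())
E
```

```text
True
[0.47532223 0.05225194 0.11906559] [-1.57479701 -0.64756706  3.88371344]
[(array([ 0.476,  0.054, -0.   ]), 0.58)]
[(array([0.479, 0.05 , 0.005]), 0.72), (array([0.559, 0.212, 0.046]), 0.61)]
13.9833
```

View pics/d_scene.png

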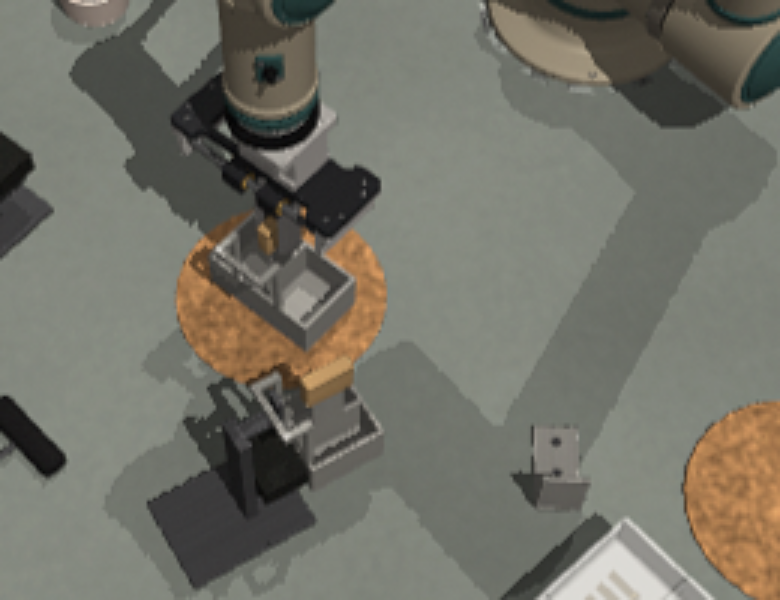

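The caddy touched down at the expected height (TCP z 0.119) and stands on the mat at crop (285,285). The narrow caddy still hangs at (330,420). Next I'll release and retreat.

```bash
python3 - <<'E'
from h import *
import cv2
gripper_to(.05); print(telemetry.current_opening(),telemetry.current_wrist_force())
p=telemetry.current_ee_pos()
print(r.move_l([p[0],p[1],.19],vel=.06,guard=6))
r.move_l([p[0],p[1],.27],vel=.15)
r.move_l([.33,-.05,.30],vel=.2)
r.hold(.3)
for n in("top","scene"):
    im=vision.snapshot(n); cv2.imwrite(f"pics/e_{n}.png",cv2.resize(im[150:350,220:480,::-1],None,fx=3,fy=3))
    for t in("wide_caddy","narrow_caddy","mat"): print(n,t,[(np.round(d["at"],3),d["score"]) for d in models.mark_of(t,n)])
print(telemetry.current_wrist_force(),telemetry.current_t())
E
```

```text
0.05002793397035015 [0.13629809 0.07851852 0.73294461]
False
top wide_caddy [(array([0.474, 0.054, 0.001]), 0.81)]
top narrow_caddy [(array([0.559, 0.206, 0.048]), 0.85)]
top mat [(array([0.279, 0.513, 0.002]), 0.9)]
scene wide_caddy [(array([0.475, 0.053, 0.001]), 0.7)]
scene narrow_caddy [(array([0.558, 0.211, 0.045]), 0.63)]
scene mat [(array([0.284, 0.514, 0.002]), 0.97), (array([ 0.476,  0.051, -0.001]), 0.64), (array([ 0.624, -0.206, -0.003]), 0.64)]
[-0.25223722  0.40234011  0.54543054] 18.5
```

View pics/e_scene.png

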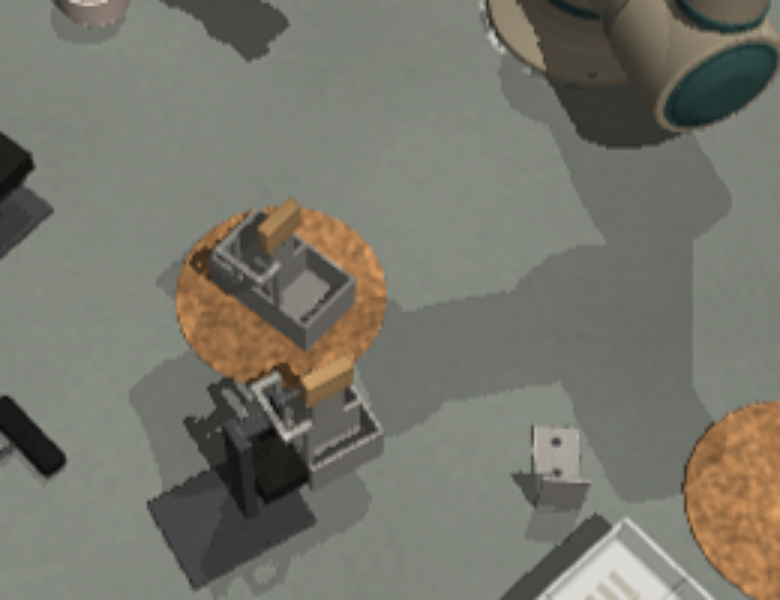

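View pics/e_top.png

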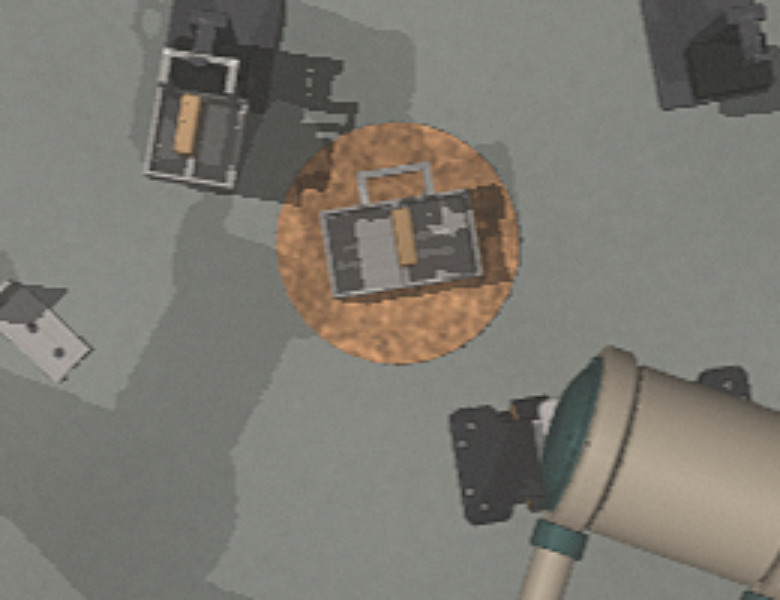

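The top view shows the caddy (402,245) centred on the mat (399,243) and upright. The narrow caddy is unmoved at (195,120), and the arm is clear.

```bash
python3 -c "
from plant import r
print(r.sign_off())"
```

```text
the job is handed in; nothing more can be done
None
```

I lifted the wide caddy off its hook by about 43 mm, enough to clear the tip. I then drew it 150 mm straight back and set it down, with force guarding, on the mat nearest the base. The job was handed in at about 18.5 s, and no verdict was reported.

- **Wide caddy:** my last check put it at about (0.475, 0.053), a few millimetres from the mat centre I measured at (0.475, 0.053). It was upright and at mat height.
- **Narrow caddy:** it was still at about (0.558, 0.21), the same as at the start to within the measurement error.
- **Robot:** the arm had backed away and was touching nothing.

No check failed. The networks sometimes missed the near mat or mislabelled things (the stand as a mat, the narrow caddy as the wide one), so I checked positions against the pictures.

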